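# Find the slack peg in the peg rail

## Task

One of the three pegs in the oak peg rail has come unglued. Rock each peg's head gently from side to side, to the end of any play, to feel which one is slack; never force or tug the sound ones. Then pull out the slack peg and lower it into the stoneware bowl before letting go, leaving the sound pegs in place and everything else where it stands.

Things in the scene. Friction and masses are not known exactly. Their poses are not given: they have to be found in the camera images.
- rail: Oak peg rail lying on its back, fixed to the table: 80 mm (x) by 330 mm (y) by 36 mm (z). Origin at the centre of its underside; y runs along its length, x across it. Three mortises on its centre line, at y = +110, 0 and -110 mm, an upright peg in each (left, middle, right). In the slack one the peg head swings about 8 mm either way almost without force, and it pulls straight out.
- peg_left_head (a point): Centre of the ball head (30 mm across) of the turned oak peg at y = +110 mm of the rail; z along the peg. Grip the ball here, from above. 45 mm above the rail's top; below it a 14 mm neck, a 36 mm shoulder at the rail's top, a square tenon 14 mm wide, 30 mm long. About 50 g. The ball must be free to tilt when rocked: push its two sides in turn with loosely spaced fingers, or, if it is gripped, rock it across the closing line of the fingers. All three look alike.
- peg_left_tip (a point): Lower end of the tenon of that same peg, on its axis, 75 mm below the ball centre along the peg. At the start 6 mm above the underside of the rail.
- peg_middle_head (a point): Centre of the ball head (30 mm across) of the turned oak peg at y = 0 mm of the rail; z along the peg. Grip the ball here, from above. 45 mm above the rail's top; below it a 14 mm neck, a 36 mm shoulder at the rail's top, a square tenon 14 mm wide, 30 mm long. About 50 g. The ball must be free to tilt when rocked: push its two sides in turn with loosely spaced fingers, or, if it is gripped, rock it across the closing line of the fingers. All three look alike.
- peg_middle_tip (a point): Lower end of the tenon of that same peg, on its axis, 75 mm below the ball centre along the peg. At the start 6 mm above the underside of the rail.
- peg_right_head (a point): Centre of the ball head (30 mm across) of the turned oak peg at y = -110 mm of the rail; z along the peg. Grip the ball here, from above. 45 mm above the rail's top; below it a 14 mm neck, a 36 mm shoulder at the rail's top, a square tenon 14 mm wide, 30 mm long. About 50 g. The ball must be free to tilt when rocked: push its two sides in turn with loosely spaced fingers, or, if it is gripped, rock it across the closing line of the fingers. All three look alike.
- peg_right_tip (a point): Lower end of the tenon of that same peg, on its axis, 75 mm below the ball centre along the peg. At the start 6 mm above the underside of the rail.
- bowl: Round white stoneware bowl, 150 mm across the rim, 60 mm tall, wall 6 mm, 0.55 kg, loose. Origin at the centre of its underside.
- bowl_in (a point): Centre of the bowl's inner floor, 7 mm above its underside.
- jar: Empty glass jar with steel twist cap, 72 mm across, 110 mm tall, loose; a bystander to be left alone. Origin at the centre of its underside.
- coaster: Round stainless steel coaster, 90 mm across, 5 mm thick, loose; a bystander to be left alone. Origin at the centre of its underside.
- car: Small yellow plastic toy car, 70 x 34 x 36 mm, loose; a bystander to be left alone. Origin at the centre of its underside.
- bookend: Solid oak L-shaped bookend, 100 x 120 mm, 150 mm tall, loose; a bystander to be left alone. Origin at the centre of its underside.
- book: Closed book lying flat, 170 x 110 x 28 mm, loose; a bystander to be left alone. Origin at the centre of its underside.
- glue: Wood-glue bottle, 48 mm across, 140 mm tall, loose; a bystander to be left alone. Origin at the centre of its underside.
- candlestick: Low brass candlestick, 80 mm across, 65 mm tall, loose; a bystander to be left alone. Origin at the centre of its underside.
- glue1_rock_x (a joint): Rocking (rad) of one of the two sound joints (which of the pegs is not told) about the rail's x axis, 0 at rest, springs back. The head then gives 3 to 4 N per mm sideways at the ball (after up to 1 mm of free play); more than about 11 N (3 to 4 mm) harms the joint.
- glue1_rock_y (a joint): Rocking (rad) of one of the two sound joints (which of the pegs is not told) about the rail's y axis, 0 at rest, springs back. The head then gives 3 to 4 N per mm sideways at the ball (after up to 1 mm of free play); more than about 11 N (3 to 4 mm) harms the joint.
- glue1_lift (a joint): Lift (m) of that sound joint when its peg is pulled upwards, 0 at rest, springs back (5 N per mm); more than about 12 N harms it.
- glue2_rock_x (a joint): Rocking (rad) of one of the two sound joints (which of the pegs is not told) about the rail's x axis, 0 at rest, springs back. The head then gives 3 to 4 N per mm sideways at the ball (after up to 1 mm of free play); more than about 11 N (3 to 4 mm) harms the joint.
- glue2_rock_y (a joint): Rocking (rad) of one of the two sound joints (which of the pegs is not told) about the rail's y axis, 0 at rest, springs back. The head then gives 3 to 4 N per mm sideways at the ball (after up to 1 mm of free play); more than about 11 N (3 to 4 mm) harms the joint.
- glue2_lift (a joint): Lift (m) of that sound joint when its peg is pulled upwards, 0 at rest, springs back (5 N per mm); more than about 12 N harms it.
Mind the look-alikes: they are no part of the job. What is shaped like the part that bears peg_left_head but turquoise is not meant. What is shaped like the part that bears peg_middle_head but turquoise is not meant.

How it is judged:
By the outcome, as a careful person would: the job done as asked, in the order asked, and still so for the second after the job is handed in, with the robot touching nothing.
It also fails if it takes over 67 s, if anything falls off the work surface, if the arm or the gripper's body presses on something with over 40 N, if the wrist force passes 120 N, or if a joint passes its speed limit or range.

## Robot

A 6-joint arm with a two-finger parallel gripper is mounted at the origin on the work surface. World frame = base frame: x ahead of the robot, y to its left, z up, the work surface at z = 0. Lengths are in m, angles in rad, forces in N, time in s.
With the tool pointing down it reaches from about 0.35 to 0.975 m from the base axis. Payload 4.9 kg.
Tool frame: the origin (TCP) lies on the centre line of the jaws, within the pads' length; the fingertips stand 14 mm ahead of it and the grasp point (between the pads) lies 5 mm behind it; z points along the fingers, y is the line along which they close (so a half turn about z gives the same grasp; the last joint's range is limited). The gripper opens to 85 mm and grips with 20 to 120 N. Pads are 22 mm wide; open, the fingers measure 114 mm over their backs; the gripper's body (76 mm by 85 mm) begins 54 mm behind the grasp point. The pads swing forward as they close: fully open they stand 13 mm farther back than shut.
Start: joints at [-1.346, 0.053, 1.613, -0, 1.476, -0.119], TCP at [0.211, -0.588, 0.245] pointing down, gripper open.
Joint ranges: [-3.01, 3.01], [-1.01, 2.22], [0.06, 2.58], [-1.02, 4.17], [0.09, 2.62], [-3.14, 3.14]. Speed limits (rad/s): [2.57, 2.57, 3.14, 3.14, 3.14, 3.14].

## Interface

Orientations are given as a unit quaternion [w, x, y, z].
In Python, from plant import * gives the robot as it stands.
- The arm moves only by the tool send_rows, never from a script. Its argument "steps" is a list of rows, each an object with "translation": the shift along the tool's x, y, z in cm, a list of three; "delta_rot": the turn, a rotation vector about the tool's x, y, z in rad, a list of three; "jaw": the finger opening in cm, from 0 to 8.54. In form: [{"translation": [dx, dy, dz], "delta_rot": [rx, ry, rz], "jaw": jaw}, ...]. A call has exactly 8 rows; each row is the pose to reach, as a shift and turn from the pose commanded when the call began, along the tool's axes at that moment; what a row does not reach only later rows make up. A row lasts 1/10 s, in which the tool goes at most 50 mm and 8.59 degrees, less where a joint would pass 70% of its speed; a pose out of reach is approached as far as the arm can. A call with a gripper value outside its range is refused whole. The fingers move at their own pace and stop on an object; the grip force is fixed at half the most. Time passes only in rows, so rows that repeat a pose let the fingers close, or fill a call up. It gives the time, the measured TCP pose, the force, the opening and the grip force at its end, in the units of the state.
- state(): the state, without advancing time (a new reading comes with each control period).
- grab_frame(name): name is "scene" or "top"; returns a dict with "pixels" (384x512x3 uint8, blue, green, red), "range_z" (384x512 float32, m along the optical axis (not along the pixel's ray), 0 where there is no reading), "fx", "fy", "cx", "cy" (pixels), "dist" ([k1, k2, p1, p2, k3] as OpenCV has them; the pictures are not rectified), "rvec" (rotation vector, rad) and "tvec" (3), from world to camera coordinates, as OpenCV has them. Camera axes: x right, y down, z forward; pixel columns grow to the right and rows downward; lengths in m; the calibration is good to about 2 mm. A picture is of the moment at which its call begins.
- job_done(): hands the job in; it is judged then, once.
The state is a dict: "time": time; "joint_pos": joint angles; "joint_vel": joint speeds; "joint_efforts": joint torques, N m; "tool_pos": TCP position; "tool_rot": TCP orientation; "contact_force": force on the tool from outside, world axes, zero at the start; "ft_torque": the same for the moment, N m; "gripper_width": opening from 0.0 (shut) to 1.0 (fully open); "grasp_force": force on a finger pad.
Only numpy, scipy, OpenCV 4.12 (cv2) and the standard library are available. Lean on these libraries where they do the work, as an engineer would, in place of code of your own. Each camera call takes 0.05 s, during which the arm holds its last target. There are 200 camera calls.

## Working session

There is one attempt and no reset: what is moved stays moved. The work goes in short steps, Python scripts to look and compute and a tool call to move; the robot and the scene stay as the last step left them, time stands still between calls to the robot, and variables do not carry over. Pictures are saved under pics/ and viewed, at most 11 in all, crops included, and the job is handed in when it is done.

Besides the shell and the picture viewer there is one more tool, called after "Emit:" as name(argument=value, ...), one argument or row to a line, values as JSON. send_rows: Moves the arm, as the interface text tells. Its arguments: {"type":"object","properties":{"steps":{"type":"array","items":{"type":"object","properties":{"translation":{"type":"array","items":{"type":"number"}},"delta_rot":{"type":"array","items":{"type":"number"}},"jaw":{"type":"number"}}}}},"required":["steps"]}

```bash
mkdir -p pics; ls; python3 - <<'E'
from plant import *
import cv2,numpy as np,pickle
s=state();print(s)
for n in("scene","top"):
    f=grab_frame(n);pickle.dump(f,open(n+".pkl","wb"));cv2.imwrite(f"pics/{n}0.png",cv2.resize(f["pixels"],(800,600),interpolation=cv2.INTER_CUBIC))
    print(n,f["fx"],f["fy"],f["cx"],f["cy"],f["dist"],f["rvec"],f["tvec"])
E
```

```text
pics
{'time': 0.0, 'joint_pos': array([-1.34603565e+00,  5.33366306e-02,  1.61430122e+00,  1.37888984e-05,
        1.47599382e+00, -1.19025376e-01]), 'joint_vel': array([ 9.92193585e-05,  2.89970472e-05,  8.03905307e-04, -1.26868425e-03,
       -3.01558464e-04,  9.48065396e-04]), 'joint_efforts': array([-1.13428880e-03, -3.93684483e+01, -3.70177174e+01, -2.29999287e-04,
        7.09614629e-03,  7.34543903e-06]), 'tool_pos': array([ 0.210514  , -0.58784762,  0.24407122]), 'tool_rot': array([-1.01844819e-03,  9.85262335e-01,  1.71047043e-01, -4.70207582e-05]), 'contact_force': array([ 0.78698848, -0.77134563,  0.11396971]), 'ft_torque': array([-0.00315157, -0.03218755, -0.0159912 ]), 'grasp_force': 0.0, 'gripper_width': 0.9992152214714201}
scene 454.1038841570972 454.1038841570972 256.5242611213458 196.617206111118 [-0.0821855  0.         0.         0.         0.       ] [ 1.35953465  2.25069381 -0.84457063] [ 0.24357006 -0.31019238  1.85968106]
top 418.0675107097399 418.0675107097399 254.6224177197577 198.50146991123546 [-0.03043701  0.          0.          0.          0.        ] [ 2.17378348 -2.13885887  0.1494101 ] [-0.00868602  0.54583041  1.4832269 ]
```

View pics/top0.png

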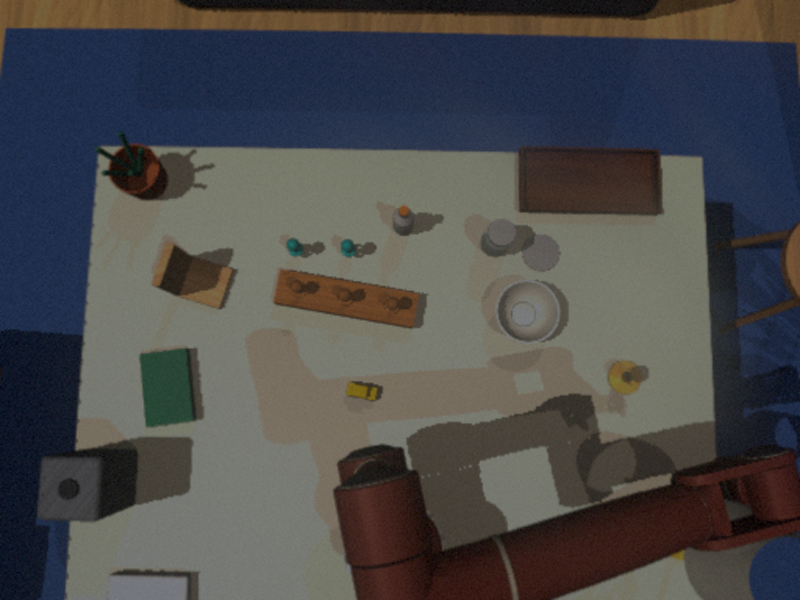

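View pics/scene0.png

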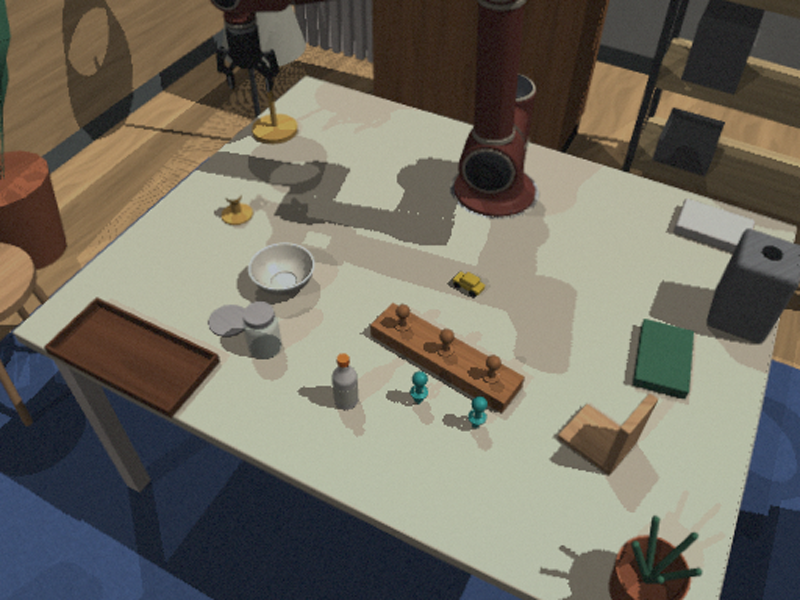

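The top view shows the rail with three oak pegs at about (298,286), (346,295) and (394,303) in the 800x600 picture, and the bowl at (529,311). The two turquoise pegs at (294,246) and (348,247) stand loose outside the rail, so they are the decoys. The oak pegs in the rail are the ones meant. Next I'll measure them and take one confirming crop.

```bash
cat > h.py <<'E'
import cv2,numpy as np
def cloud(f):
    v,u=np.mgrid[:384,:512]; K=np.array([[f["fx"],0,f["cx"]],[0,f["fy"],f["cy"]],[0,0,1]])
    n=cv2.undistortPoints(np.stack([u,v],-1).reshape(-1,1,2).astype(np.float64),K,np.array(f["dist"],float)).reshape(384,512,2)
    z=f["range_z"].astype(float)
    pc=np.dstack([n[...,0]*z,n[...,1]*z,z]); R=cv2.Rodrigues(np.array(f["rvec"],float))[0]
    P=(pc-np.array(f["tvec"]).ravel())@R
    P[z<=0]=np.nan
    return P
E
python3 - <<'E'
import pickle,cv2,numpy as np
from h import *
for n in("top","scene"):
    f=pickle.load(open(n+".pkl","rb"));P=cloud(f)
    if n=="top":
        T=P
        # rail top
    m=(P[...,2]>.06)&(P[...,2]<.11)&(P[...,0]>.3)&(P[...,0]<.75)&(P[...,1]>-.4)&(P[...,1]<.4)
    k,l,st,c=cv2.connectedComponentsWithStats(m.astype(np.uint8))
    for i in range(1,k):
        if st[i,4]>8:
            q=P[l==i];print(n,"comp",st[i],q.mean(0).round(4),q.min(0).round(3),q.max(0).round(3), f["pixels"][l==i].mean(0).round())
    hsv=cv2.cvtColor(f["pixels"],cv2.COLOR_BGR2HSV)
    r=(P[...,2]>.03)&(P[...,2]<.042)&(P[...,0]>.4)&(P[...,0]<.75)&(P[...,1]>-.15)&(P[...,1]<.35)
    k,l,st,c=cv2.connectedComponentsWithStats(r.astype(np.uint8))
    i=1+np.argmax(st[1:,4]);q=P[l==i]
    rect=cv2.minAreaRect((q[:,:2]*1000).astype(np.float32));print(n,"rail",rect,q[:,2].mean(),cv2.boxPoints(rect))
    b=(P[...,2]>.05)&(P[...,2]<.068)&(P[...,0]>.35)&(P[...,0]<.7)&(P[...,1]<-.1)&(P[...,1]>-.35)
    q=P[b];print(n,"bowl",cv2.minEnclosingCircle((q[:,:2]*1000).astype(np.float32)),len(q))
f=pickle.load(open("scene.pkl","rb"));cv2.imwrite("pics/crop1.png",cv2.resize(f["pixels"][190:285,225:345],(720,570),interpolation=cv2.INTER_CUBIC))
E
```

```text
top comp [252 139  13   9  80] [ 0.7408 -0.0076  0.0884] [ 0.732 -0.03   0.061] [0.75  0.013 0.109] [72. 77. 80.]
top comp [309 140  21  22 185] [ 0.7078 -0.2208  0.0941] [ 0.683 -0.264  0.06 ] [ 0.749 -0.193  0.11 ] [79. 84. 86.]
top comp [322 141   5   4  12] [ 0.7395 -0.2435  0.1077] [ 0.734 -0.249  0.105] [ 0.746 -0.234  0.11 ] [91. 95. 98.]
top comp [183 153   9   8  55] [0.6871 0.2438 0.0844] [0.674 0.231 0.073] [0.699 0.26  0.095] [73. 78. 39.]
top comp [218 153   8   8  53] [0.6878 0.1205 0.0854] [0.676 0.108 0.076] [0.703 0.133 0.098] [76. 80. 40.]
top comp [186 179   8   9  56] [0.5899 0.2305 0.0912] [0.577 0.218 0.077] [0.604 0.243 0.101] [34. 54. 79.]
top comp [330 179   6   3  10] [ 0.6142 -0.28    0.063 ] [ 0.611 -0.288  0.06 ] [ 0.618 -0.27   0.066] [103. 108. 110.]
top comp [320 181  10   9  15] [ 0.5987 -0.2504  0.0625] [ 0.581 -0.267  0.06 ] [ 0.609 -0.234  0.067] [102. 106. 108.]
top comp [347 182  10  11  21] [ 0.5902 -0.3494  0.0623] [ 0.572 -0.364  0.06 ] [ 0.608 -0.332  0.068] [106. 110. 110.]
top comp [216 185   9   8  55] [0.5721 0.1224 0.0911] [0.56  0.109 0
[... 1344 characters left out ...]
8 0.219 0.061] [0.605 0.248 0.098] [ 50.  74. 104.]
scene comp [223 234   6  12  24] [0.7436 0.0082 0.0906] [ 0.734 -0.004  0.066] [0.749 0.017 0.11 ] [136. 143. 146.]
scene comp [264 238  10  10  77] [0.6918 0.1239 0.0828] [0.672 0.11  0.066] [0.705 0.136 0.093] [104. 109.  45.]
scene comp [302 254  10  10  84] [0.6923 0.2476 0.0833] [0.678 0.232 0.065] [0.703 0.26  0.093] [ 98. 102.  39.]
scene rail ((571.6284790039062, 123.80648803710938), (333.3269348144531, 85.5624771118164), 81.3502197265625) 0.03576110552454105 [[504.26862  -34.527313]
 [588.85785  -47.395424]
 [638.98834  282.1403  ]
 [554.3991   295.0084  ]]
scene bowl ((585.302978515625, -261.3685302734375), 127.85836791992188) 229
```

View pics/crop1.png

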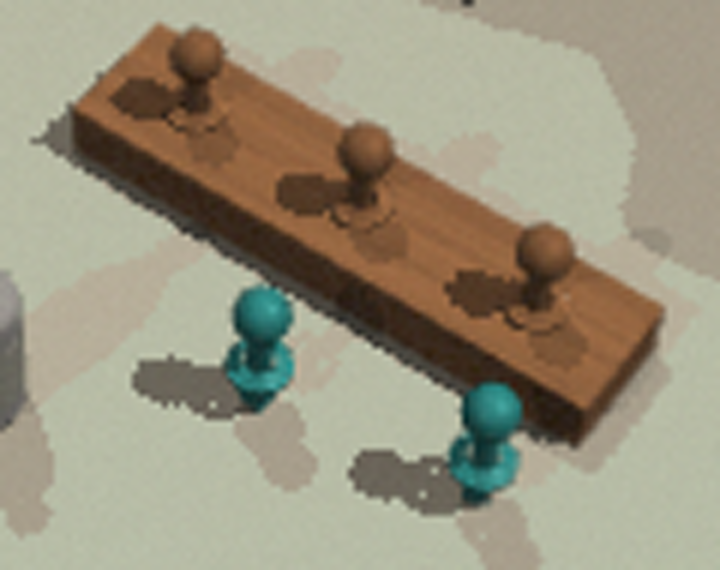

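The crop confirms three oak pegs standing in the rail, with the turquoise ones standing free on the table. The middle peg is at about (0.573, 0.1235), rail yaw is about -9.3° and the bowl is at about (0.545, -0.297). Now I'll move above the right peg, closing line along the rail.

Emit:
send_rows(
  steps=[
    {"translation": [5,-4.3,0.8],"delta_rot": [0,0,0.05],"jaw": 4.4},
    {"translation": [9,-7.6,1.4],"delta_rot": [0,0,0.1],"jaw": 4.4},
    {"translation": [12.4,-10.6,2],"delta_rot": [0,0,0.15],"jaw": 4.4},
    {"translation": [16,-13.7,2.6],"delta_rot": [0,0,0.2],"jaw": 4.4},
    {"translation": [19.6,-16.8,3.1],"delta_rot": [0,0,0.25],"jaw": 4.4},
    {"translation": [23.2,-19.9,3.7],"delta_rot": [0,0,0.3],"jaw": 4.4},
    {"translation": [26.8,-23,4.2],"delta_rot": [0,0,0.35],"jaw": 4.4},
    {"translation": [30,-25.7,4.8],"delta_rot": [0,0,0.4],"jaw": 4.4},
  ],
)

```text
time: 0.9
tool_pos: [0.4069, -0.2433, 0.1969]
tool_rot: [0.0, 1.0, -0.029, 0.0]
contact_force: [1.4, 0.3, 0.5]
gripper_width: 0.519
grasp_force: 0.0
```

```bash
cat > go.py <<'E'
import sys,numpy as np
from plant import *
from scipy.spatial.transform import Rotation as R
# go.py x y z yawdeg [tilt about tool y deg] : shift (cm) and turn from the present pose
s=state();p=s["tool_pos"];q=s["tool_rot"];C=R.from_quat(np.r_[q[1:],q[0]])
print("t",round(s["time"],2),"pos",p.round(4),"F",s["contact_force"].round(2),"w",round(s["gripper_width"]*85,1),"g",round(s["grasp_force"],1))
print("toolx",C.as_matrix()[:,0].round(3),"tooly",C.as_matrix()[:,1].round(3))
if len(sys.argv)>4:
    a=list(map(float,sys.argv[1:]));T=R.from_euler("z",a[3],degrees=True)*R.from_euler("x",180,degrees=True)
    if len(a)>4:T=T*R.from_euler("y",a[4],degrees=True)
    print("shift cm",(C.inv().apply(np.array(a[:3])-p)*100).round(2),"turn",(C.inv()*T).as_rotvec().round(3))
E
python3 go.py .555 .015 .15 -9.3
```

```text
t 0.9 pos [ 0.4069 -0.2433  0.1969] F [1.39 0.27 0.47] w 44.1 g 0.0
toolx [ 0.998 -0.058  0.   ] tooly [-0.058 -0.998  0.   ]
shift cm [ 13.27 -26.65   4.69] turn [ 0.    -0.     0.104]
```

Emit:
send_rows(
  steps=[
    {"translation": [2,-4,0.7],"delta_rot": [0,0,0.02],"jaw": 4.4},
    {"translation": [4,-8,1.4],"delta_rot": [0,0,0.04],"jaw": 4.4},
    {"translation": [6,-12,2.1],"delta_rot": [0,0,0.06],"jaw": 4.4},
    {"translation": [8,-16,2.8],"delta_rot": [0,0,0.08],"jaw": 4.4},
    {"translation": [10,-20,3.5],"delta_rot": [0,0,0.1],"jaw": 4.4},
    {"translation": [12,-24,4.2],"delta_rot": [0,0,0.104],"jaw": 4.4},
    {"translation": [13.3,-26.6,4.7],"delta_rot": [0,0,0.104],"jaw": 4.4},
    {"translation": [13.3,-26.6,4.7],"delta_rot": [0,0,0.104],"jaw": 4.4},
  ],
)

```text
time: 1.7
tool_pos: [0.5543, 0.0157, 0.1488]
tool_rot: [-0.0, 0.997, -0.078, -0.001]
contact_force: [0.4, -0.5, -0.2]
gripper_width: 0.515
grasp_force: 0.0
```

```bash
python3 go.py .555 .015 .074 -9.3; python3 - <<'E'
from plant import *
import cv2
f=grab_frame("scene");cv2.imwrite("pics/s2.png",cv2.resize(f["pixels"][140:260,210:370],(800,600),interpolation=cv2.INTER_CUBIC))
E
```

```text
t 1.7 pos [0.5543 0.0157 0.1488] F [ 0.36 -0.47 -0.18] w 43.8 g 0.0
toolx [ 0.988 -0.155 -0.002] tooly [-0.155 -0.988 -0.001]
shift cm [0.09 0.06 7.48] turn [-0.001  0.002  0.006]
```

View pics/s2.png

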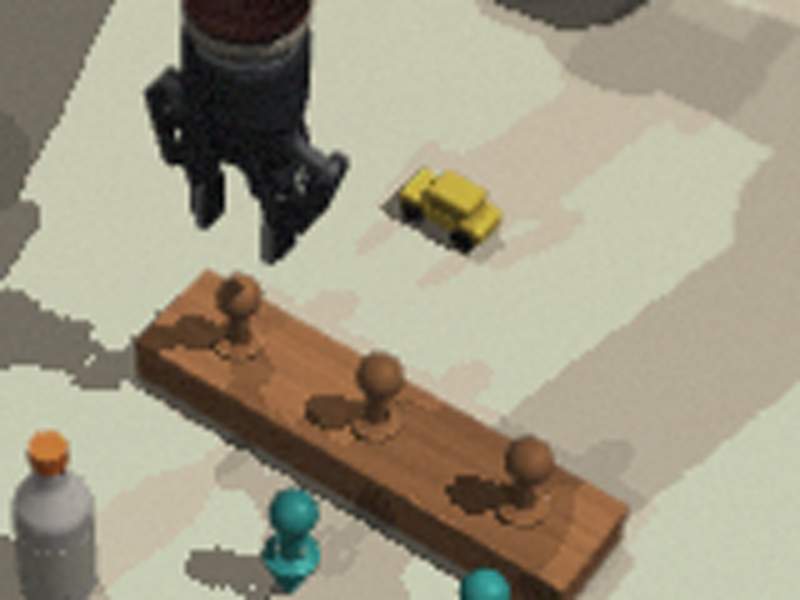

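The fingers, at (205,220) and (270,255), straddle the right ball at (238,295). Descending.

Emit:
send_rows(
  steps=[
    {"translation": [0.1,0.05,1.5],"delta_rot": [0,0.002,0.006],"jaw": 4.4},
    {"translation": [0.1,0.05,3],"delta_rot": [0,0.002,0.006],"jaw": 4.4},
    {"translation": [0.1,0.05,4.3],"delta_rot": [0,0.002,0.006],"jaw": 4.4},
    {"translation": [0.1,0.05,5.5],"delta_rot": [0,0.002,0.006],"jaw": 4.4},
    {"translation": [0.1,0.05,6.5],"delta_rot": [0,0.002,0.006],"jaw": 4.4},
    {"translation": [0.1,0.05,7.4],"delta_rot": [0,0.002,0.006],"jaw": 4.4},
    {"translation": [0.1,0.05,7.4],"delta_rot": [0,0.002,0.006],"jaw": 4.4},
    {"translation": [0.1,0.05,7.4],"delta_rot": [0,0.002,0.006],"jaw": 4.4},
  ],
)

```text
time: 2.55
tool_pos: [0.5552, 0.0121, 0.0763]
tool_rot: [0.0, 0.997, -0.083, 0.001]
contact_force: [0.6, 0.6, -0.1]
gripper_width: 0.517
grasp_force: 0.0
```

```bash
python3 go.py .555 .015 .074 -9.3
```

```text
t 2.55 pos [0.5552 0.0121 0.0763] F [ 0.55  0.62 -0.13] w 43.9 g 0.0
toolx [ 0.986 -0.165  0.002] tooly [-0.165 -0.986 -0.   ]
shift cm [-0.07 -0.28  0.23] turn [-0.    -0.002 -0.004]
```

Emit:
send_rows(
  steps=[
    {"translation": [0,0,0.1],"delta_rot": [0,0,0],"jaw": 4.4},
    {"translation": [0,0,0.1],"delta_rot": [0,0,0],"jaw": 4.4},
    {"translation": [0,0.1,0.1],"delta_rot": [0,0,0],"jaw": 4.4},
    {"translation": [0,0.1,0.1],"delta_rot": [0,0,0],"jaw": 4.4},
    {"translation": [0,0.2,0.1],"delta_rot": [0,0,0],"jaw": 4.4},
    {"translation": [0,0.2,0.1],"delta_rot": [0,0,0],"jaw": 4.4},
    {"translation": [0,0.2,0.1],"delta_rot": [0,0,0],"jaw": 4.4},
    {"translation": [0,0.2,0.1],"delta_rot": [0,0,0],"jaw": 4.4},
  ],
)

```text
time: 3.35
tool_pos: [0.5548, 0.0101, 0.0753]
tool_rot: [0.0, 0.997, -0.083, 0.001]
contact_force: [0.7, -0.5, 0.4]
gripper_width: 0.516
grasp_force: 0.0
```

```bash
python3 go.py; python3 -c "
from plant import *
import time
for i in range(3): print(state()['tool_pos'],state()['contact_force'],state()['time'])"
```

```text
t 3.35 pos [0.5548 0.0101 0.0753] F [ 0.73 -0.49  0.45] w 43.8 g 0.0
toolx [ 0.986 -0.165  0.002] tooly [-0.165 -0.986 -0.   ]
[0.55479147 0.01014959 0.07531513] [ 0.72746328 -0.48524227  0.44805589] 3.35
[0.55479147 0.01014959 0.07531513] [ 0.72746328 -0.48524227  0.44805589] 3.35
[0.55479147 0.01014959 0.07531513] [ 0.72746328 -0.48524227  0.44805589] 3.35
```

Emit:
send_rows(
  steps=[
    {"translation": [0,0.1,0],"delta_rot": [0,0,0],"jaw": 4.4},
    {"translation": [0,0.1,0],"delta_rot": [0,0,0],"jaw": 4.4},
    {"translation": [0,0.2,0],"delta_rot": [0,0,0],"jaw": 4.4},
    {"translation": [0,0.2,0],"delta_rot": [0,0,0],"jaw": 4.4},
    {"translation": [0,0.2,0],"delta_rot": [0,0,0],"jaw": 4.4},
    {"translation": [0,0.2,0],"delta_rot": [0,0,0],"jaw": 4.4},
    {"translation": [0,0.2,0],"delta_rot": [0,0,0],"jaw": 4.4},
    {"translation": [0,0.2,0],"delta_rot": [0,0,0],"jaw": 4.4},
  ],
)

```text
time: 4.15
tool_pos: [0.5545, 0.0082, 0.0753]
tool_rot: [0.0, 0.997, -0.083, 0.001]
contact_force: [-0.2, -0.0, 0.2]
gripper_width: 0.517
grasp_force: 0.0
```

Emit:
send_rows(
  steps=[
    {"translation": [0,0.1,0],"delta_rot": [0,0,0],"jaw": 4.4},
    {"translation": [0,0.1,0],"delta_rot": [0,0,0],"jaw": 4.4},
    {"translation": [0,0.2,0],"delta_rot": [0,0,0],"jaw": 4.4},
    {"translation": [0,0.2,0],"delta_rot": [0,0,0],"jaw": 4.4},
    {"translation": [0,0.2,0],"delta_rot": [0,0,0],"jaw": 4.4},
    {"translation": [0,0.2,0],"delta_rot": [0,0,0],"jaw": 4.4},
    {"translation": [0,0.2,0],"delta_rot": [0,0,0],"jaw": 4.4},
    {"translation": [0,0.2,0],"delta_rot": [0,0,0],"jaw": 4.4},
  ],
)

```text
time: 4.95
tool_pos: [0.5542, 0.0062, 0.0753]
tool_rot: [0.0, 0.997, -0.083, 0.001]
contact_force: [0.4, -0.5, 0.6]
gripper_width: 0.512
grasp_force: 0.0
```

Emit:
send_rows(
  steps=[
    {"translation": [0,0.1,0],"delta_rot": [0,0,0],"jaw": 4.4},
    {"translation": [0,0.15,0],"delta_rot": [0,0,0],"jaw": 4.4},
    {"translation": [0,0.15,0],"delta_rot": [0,0,0],"jaw": 4.4},
    {"translation": [0,0.15,0],"delta_rot": [0,0,0],"jaw": 4.4},
    {"translation": [0,0.15,0],"delta_rot": [0,0,0],"jaw": 4.4},
    {"translation": [0,0.15,0],"delta_rot": [0,0,0],"jaw": 4.4},
    {"translation": [0,0.15,0],"delta_rot": [0,0,0],"jaw": 4.4},
    {"translation": [0,0.15,0],"delta_rot": [0,0,0],"jaw": 4.4},
  ],
)

```text
time: 5.75
tool_pos: [0.5539, 0.0047, 0.0753]
tool_rot: [0.0, 0.997, -0.083, 0.001]
contact_force: [-0.5, 0.4, 1.1]
gripper_width: 0.514
grasp_force: 0.0
```

Emit:
send_rows(
  steps=[
    {"translation": [0,0.1,0],"delta_rot": [0,0,0],"jaw": 4.4},
    {"translation": [0,0.15,0],"delta_rot": [0,0,0],"jaw": 4.4},
    {"translation": [0,0.15,0],"delta_rot": [0,0,0],"jaw": 4.4},
    {"translation": [0,0.15,0],"delta_rot": [0,0,0],"jaw": 4.4},
    {"translation": [0,0.15,0],"delta_rot": [0,0,0],"jaw": 4.4},
    {"translation": [0,0.15,0],"delta_rot": [0,0,0],"jaw": 4.4},
    {"translation": [0,0.15,0],"delta_rot": [0,0,0],"jaw": 4.4},
    {"translation": [0,0.15,0],"delta_rot": [0,0,0],"jaw": 4.4},
  ],
)

```text
time: 6.55
tool_pos: [0.5536, 0.0033, 0.0753]
tool_rot: [0.0, 0.997, -0.083, 0.001]
contact_force: [-0.2, 0.3, 0.4]
gripper_width: 0.521
grasp_force: 0.0
```

```bash
python3 - <<'E'
from plant import *
import cv2
f=grab_frame("scene");cv2.imwrite("pics/s3.png",cv2.resize(f["pixels"][170:230,230:310],(800,600),interpolation=cv2.INTER_CUBIC))
print(state()["grasp_force"],state()["contact_force"],state()["ft_torque"])
E
```

```text
0.0 [ 0.25103708  0.00272978 -0.46447278] [ 0.00835657  0.00033158 -0.04569196]
```

View pics/s3.png

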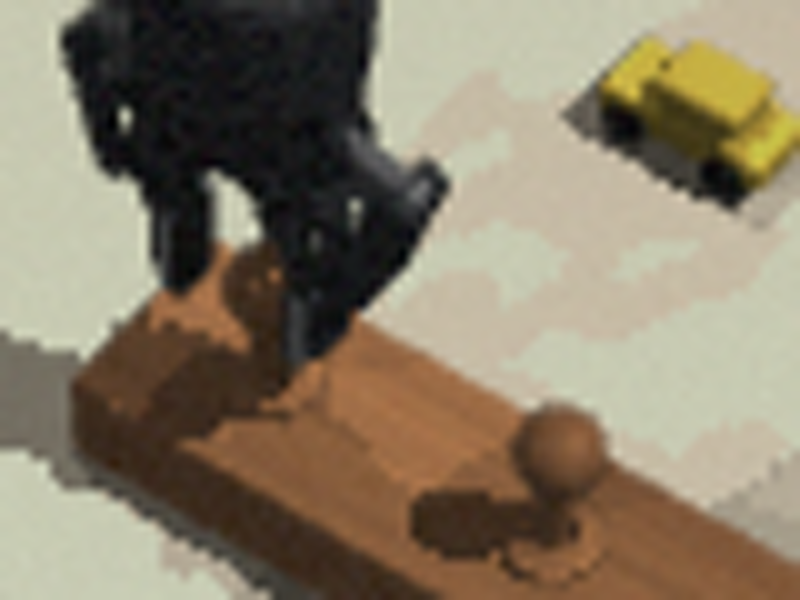

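The +y finger, at about (290,300), touches the ball at about (255,280) and there is still no force, so the right peg looks slack. I'll carry on in small steps to the end of the play.

Emit:
send_rows(
  steps=[
    {"translation": [0,0.1,0],"delta_rot": [0,0,0],"jaw": 4.4},
    {"translation": [0,0.2,0],"delta_rot": [0,0,0],"jaw": 4.4},
    {"translation": [0,0.2,0],"delta_rot": [0,0,0],"jaw": 4.4},
    {"translation": [0,0.2,0],"delta_rot": [0,0,0],"jaw": 4.4},
    {"translation": [0,0.2,0],"delta_rot": [0,0,0],"jaw": 4.4},
    {"translation": [0,0.2,0],"delta_rot": [0,0,0],"jaw": 4.4},
    {"translation": [0,0.2,0],"delta_rot": [0,0,0],"jaw": 4.4},
    {"translation": [0,0.2,0],"delta_rot": [0,0,0],"jaw": 4.4},
  ],
)

```text
time: 7.4
tool_pos: [0.5533, 0.0013, 0.0753]
tool_rot: [0.0, 0.997, -0.083, 0.001]
contact_force: [-0.6, 0.3, 0.9]
gripper_width: 0.517
grasp_force: 0.0
```

Emit:
send_rows(
  steps=[
    {"translation": [0,0.1,0],"delta_rot": [0,0,0],"jaw": 4.4},
    {"translation": [0,0.15,0],"delta_rot": [0,0,0],"jaw": 4.4},
    {"translation": [0,0.15,0],"delta_rot": [0,0,0],"jaw": 4.4},
    {"translation": [0,0.15,0],"delta_rot": [0,0,0],"jaw": 4.4},
    {"translation": [0,0.15,0],"delta_rot": [0,0,0],"jaw": 4.4},
    {"translation": [0,0.15,0],"delta_rot": [0,0,0],"jaw": 4.4},
    {"translation": [0,0.15,0],"delta_rot": [0,0,0],"jaw": 4.4},
    {"translation": [0,0.15,0],"delta_rot": [0,0,0],"jaw": 4.4},
  ],
)

```text
time: 8.2
tool_pos: [0.5531, -0.0002, 0.0753]
tool_rot: [0.0, 0.997, -0.083, 0.001]
contact_force: [-0.2, -0.1, -0.2]
gripper_width: 0.517
grasp_force: 0.0
```

Emit:
send_rows(
  steps=[
    {"translation": [0,0.1,0],"delta_rot": [0,0,0],"jaw": 4.4},
    {"translation": [0,0.15,0],"delta_rot": [0,0,0],"jaw": 4.4},
    {"translation": [0,0.15,0],"delta_rot": [0,0,0],"jaw": 4.4},
    {"translation": [0,0.15,0],"delta_rot": [0,0,0],"jaw": 4.4},
    {"translation": [0,0.15,0],"delta_rot": [0,0,0],"jaw": 4.4},
    {"translation": [0,0.15,0],"delta_rot": [0,0,0],"jaw": 4.4},
    {"translation": [0,0.15,0],"delta_rot": [0,0,0],"jaw": 4.4},
    {"translation": [0,0.15,0],"delta_rot": [0,0,0],"jaw": 4.4},
  ],
)

```text
time: 9.0
tool_pos: [0.5528, -0.0016, 0.0753]
tool_rot: [0.0, 0.997, -0.083, 0.001]
contact_force: [-0.7, 0.3, 0.3]
gripper_width: 0.513
grasp_force: 0.6
```

```bash
python3 - <<'E'
from plant import *
import cv2
f=grab_frame("scene");cv2.imwrite("pics/s4.png",cv2.resize(f["pixels"][170:230,230:310],(800,600),interpolation=cv2.INTER_CUBIC))
print(state()["grasp_force"],state()["contact_force"],state()["tool_pos"])
E
```

```text
0.5758238397538662 [0.8451116  1.36494315 1.16500705] [ 0.55285511 -0.00163385  0.07537863]
```

View pics/s4.png

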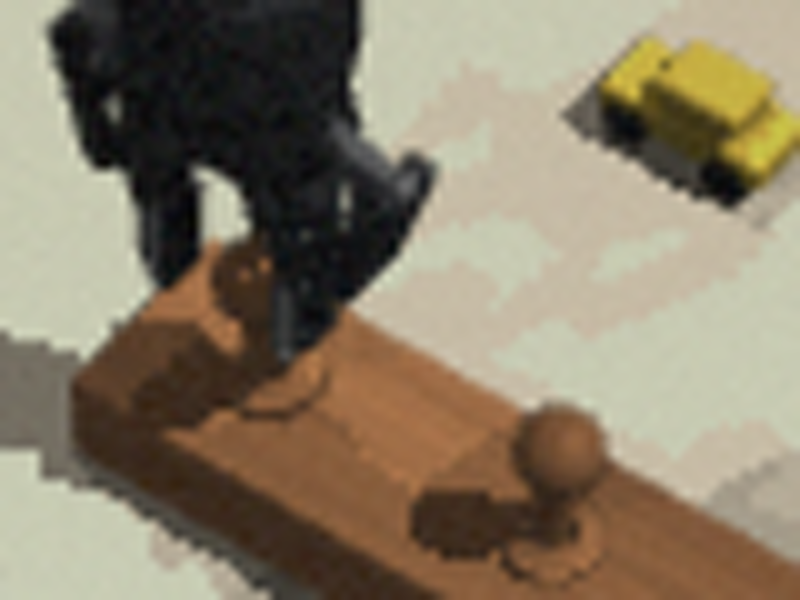

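The shoulder's near edge is lifted at (325,375), so the right peg has swung far over and is now reaching its stop. I'll go 1 mm further, then to the other side.

Emit:
send_rows(
  steps=[
    {"translation": [0,0.05,0],"delta_rot": [0,0,0],"jaw": 4.4},
    {"translation": [0,0.1,0],"delta_rot": [0,0,0],"jaw": 4.4},
    {"translation": [0,0.1,0],"delta_rot": [0,0,0],"jaw": 4.4},
    {"translation": [0,0.1,0],"delta_rot": [0,0,0],"jaw": 4.4},
    {"translation": [0,0.1,0],"delta_rot": [0,0,0],"jaw": 4.4},
    {"translation": [0,0.1,0],"delta_rot": [0,0,0],"jaw": 4.4},
    {"translation": [0,0.1,0],"delta_rot": [0,0,0],"jaw": 4.4},
    {"translation": [0,0.1,0],"delta_rot": [0,0,0],"jaw": 4.4},
  ],
)

```text
time: 9.85
tool_pos: [0.5528, -0.0025, 0.0754]
tool_rot: [-0.0, 0.997, -0.083, 0.001]
contact_force: [0.2, 4.6, 1.1]
gripper_width: 0.515
grasp_force: 2.0
```

Emit:
send_rows(
  steps=[
    {"translation": [0,-0.4,0],"delta_rot": [0,0,0],"jaw": 4.4},
    {"translation": [0,-0.8,0],"delta_rot": [0,0,0],"jaw": 4.4},
    {"translation": [0,-1.2,0],"delta_rot": [0,0,0],"jaw": 4.4},
    {"translation": [0,-1.6,0],"delta_rot": [0,0,0],"jaw": 4.4},
    {"translation": [0,-2.0,0],"delta_rot": [0,0,0],"jaw": 4.4},
    {"translation": [0,-2.2,0],"delta_rot": [0,0,0],"jaw": 4.4},
    {"translation": [0,-2.3,0],"delta_rot": [0,0,0],"jaw": 4.4},
    {"translation": [0,-2.3,0],"delta_rot": [0,0,0],"jaw": 4.4},
  ],
)

```text
time: 10.65
tool_pos: [0.5564, 0.0201, 0.0753]
tool_rot: [0.0, 0.997, -0.083, 0.001]
contact_force: [0.4, 0.3, -0.5]
gripper_width: 0.515
grasp_force: 0.0
```

Emit:
send_rows(
  steps=[
    {"translation": [0,-0.2,0],"delta_rot": [0,0,0],"jaw": 4.4},
    {"translation": [0,-0.4,0],"delta_rot": [0,0,0],"jaw": 4.4},
    {"translation": [0,-0.5,0],"delta_rot": [0,0,0],"jaw": 4.4},
    {"translation": [0,-0.6,0],"delta_rot": [0,0,0],"jaw": 4.4},
    {"translation": [0,-0.65,0],"delta_rot": [0,0,0],"jaw": 4.4},
    {"translation": [0,-0.65,0],"delta_rot": [0,0,0],"jaw": 4.4},
    {"translation": [0,-0.65,0],"delta_rot": [0,0,0],"jaw": 4.4},
    {"translation": [0,-0.65,0],"delta_rot": [0,0,0],"jaw": 4.4},
  ],
)

```text
time: 11.45
tool_pos: [0.5575, 0.0264, 0.0752]
tool_rot: [0.0, 0.997, -0.083, 0.001]
contact_force: [-0.0, 0.1, -0.2]
gripper_width: 0.518
grasp_force: 0.0
```

Emit:
send_rows(
  steps=[
    {"translation": [0,-0.05,0],"delta_rot": [0,0,0],"jaw": 4.4},
    {"translation": [0,-0.1,0],"delta_rot": [0,0,0],"jaw": 4.4},
    {"translation": [0,-0.15,0],"delta_rot": [0,0,0],"jaw": 4.4},
    {"translation": [0,-0.15,0],"delta_rot": [0,0,0],"jaw": 4.4},
    {"translation": [0,-0.15,0],"delta_rot": [0,0,0],"jaw": 4.4},
    {"translation": [0,-0.15,0],"delta_rot": [0,0,0],"jaw": 4.4},
    {"translation": [0,-0.15,0],"delta_rot": [0,0,0],"jaw": 4.4},
    {"translation": [0,-0.15,0],"delta_rot": [0,0,0],"jaw": 4.4},
  ],
)

```text
time: 12.25
tool_pos: [0.5577, 0.0279, 0.0753]
tool_rot: [0.0, 0.997, -0.083, 0.001]
contact_force: [-0.5, 0.3, 0.2]
gripper_width: 0.516
grasp_force: 0.0
```

Emit:
send_rows(
  steps=[
    {"translation": [0,-0.05,0],"delta_rot": [0,0,0],"jaw": 4.4},
    {"translation": [0,-0.1,0],"delta_rot": [0,0,0],"jaw": 4.4},
    {"translation": [0,-0.15,0],"delta_rot": [0,0,0],"jaw": 4.4},
    {"translation": [0,-0.15,0],"delta_rot": [0,0,0],"jaw": 4.4},
    {"translation": [0,-0.15,0],"delta_rot": [0,0,0],"jaw": 4.4},
    {"translation": [0,-0.15,0],"delta_rot": [0,0,0],"jaw": 4.4},
    {"translation": [0,-0.15,0],"delta_rot": [0,0,0],"jaw": 4.4},
    {"translation": [0,-0.15,0],"delta_rot": [0,0,0],"jaw": 4.4},
  ],
)

```text
time: 13.05
tool_pos: [0.558, 0.0294, 0.0753]
tool_rot: [0.0, 0.997, -0.083, 0.001]
contact_force: [0.2, 0.4, -0.4]
gripper_width: 0.517
grasp_force: 0.0
```

Emit:
send_rows(
  steps=[
    {"translation": [0,-0.05,0],"delta_rot": [0,0,0],"jaw": 4.4},
    {"translation": [0,-0.1,0],"delta_rot": [0,0,0],"jaw": 4.4},
    {"translation": [0,-0.15,0],"delta_rot": [0,0,0],"jaw": 4.4},
    {"translation": [0,-0.15,0],"delta_rot": [0,0,0],"jaw": 4.4},
    {"translation": [0,-0.15,0],"delta_rot": [0,0,0],"jaw": 4.4},
    {"translation": [0,-0.15,0],"delta_rot": [0,0,0],"jaw": 4.4},
    {"translation": [0,-0.15,0],"delta_rot": [0,0,0],"jaw": 4.4},
    {"translation": [0,-0.15,0],"delta_rot": [0,0,0],"jaw": 4.4},
  ],
)

```text
time: 13.85
tool_pos: [0.5584, 0.0307, 0.0754]
tool_rot: [0.0, 0.997, -0.083, 0.001]
contact_force: [0.1, -2.0, 0.7]
gripper_width: 0.515
grasp_force: 1.0
```

The right peg is slack: it swings about 9 mm either way with no force. Next I'll rock the other two, gently. Lift, move over to the middle peg, descend.

Emit:
send_rows(
  steps=[
    {"translation": [0,0.8,0],"delta_rot": [0,0,0],"jaw": 4.4},
    {"translation": [0,1.6,-0.5],"delta_rot": [0,0,0],"jaw": 4.4},
    {"translation": [0,1.6,-3],"delta_rot": [0,0,0],"jaw": 4.4},
    {"translation": [0,1.6,-5.5],"delta_rot": [0,0,0],"jaw": 4.4},
    {"translation": [0,-2,-5.5],"delta_rot": [0,0,0],"jaw": 4.4},
    {"translation": [0,-6,-5.5],"delta_rot": [0,0,0],"jaw": 4.4},
    {"translation": [0,-9.4,-5.5],"delta_rot": [0,0,0],"jaw": 4.4},
    {"translation": [0,-9.4,-5.5],"delta_rot": [0,0,0],"jaw": 4.4},
  ],
)

```text
time: 14.65
tool_pos: [0.574, 0.1263, 0.1308]
tool_rot: [-0.001, 0.997, -0.081, 0.001]
contact_force: [0.2, 0.0, 0.5]
gripper_width: 0.513
grasp_force: 0.0
```

```bash
python3 go.py .573 .123 .075 -9.3
```

```text
t 14.65 pos [0.574  0.1263 0.1308] F [0.17 0.03 0.46] w 43.6 g 0.0
toolx [ 0.987 -0.162  0.002] tooly [-0.162 -0.987 -0.002]
shift cm [-0.06  0.35  5.58] turn [-0.002 -0.002 -0.   ]
```

Emit:
send_rows(
  steps=[
    {"translation": [0,0,0],"delta_rot": [0,0,0],"jaw": 4.4},
    {"translation": [0,0,0],"delta_rot": [0,0,0],"jaw": 4.4},
    {"translation": [0,0,1.5],"delta_rot": [0,0,0],"jaw": 4.4},
    {"translation": [0,0,3],"delta_rot": [0,0,0],"jaw": 4.4},
    {"translation": [0,0,4.5],"delta_rot": [0,0,0],"jaw": 4.4},
    {"translation": [0,0,5.5],"delta_rot": [0,0,0],"jaw": 4.4},
    {"translation": [0,0,5.5],"delta_rot": [0,0,0],"jaw": 4.4},
    {"translation": [0,0,5.5],"delta_rot": [0,0,0],"jaw": 4.4},
  ],
)

```text
time: 15.45
tool_pos: [0.5736, 0.1235, 0.0748]
tool_rot: [0.0, 0.997, -0.083, 0.001]
contact_force: [-0.1, -0.9, 0.2]
gripper_width: 0.516
grasp_force: 0.0
```

Emit:
send_rows(
  steps=[
    {"translation": [0,0.2,0],"delta_rot": [0,0,0],"jaw": 4.4},
    {"translation": [0,0.4,0],"delta_rot": [0,0,0],"jaw": 4.4},
    {"translation": [0,0.6,0],"delta_rot": [0,0,0],"jaw": 4.4},
    {"translation": [0,0.7,0],"delta_rot": [0,0,0],"jaw": 4.4},
    {"translation": [0,0.75,0],"delta_rot": [0,0,0],"jaw": 4.4},
    {"translation": [0,0.75,0],"delta_rot": [0,0,0],"jaw": 4.4},
    {"translation": [0,0.75,0],"delta_rot": [0,0,0],"jaw": 4.4},
    {"translation": [0,0.75,0],"delta_rot": [0,0,0],"jaw": 4.4},
  ],
)

```text
time: 16.25
tool_pos: [0.5726, 0.1162, 0.0753]
tool_rot: [0.0, 0.997, -0.083, 0.001]
contact_force: [0.2, 0.3, 0.3]
gripper_width: 0.516
grasp_force: 0.0
```

```bash
python3 go.py
```

```text
t 16.25 pos [0.5726 0.1162 0.0753] F [0.19 0.27 0.26] w 43.8 g 0.0
toolx [ 0.986 -0.165  0.002] tooly [-0.165 -0.986 -0.   ]
```

Emit:
send_rows(
  steps=[
    {"translation": [0,0.05,0],"delta_rot": [0,0,0],"jaw": 4.4},
    {"translation": [0,0.1,0],"delta_rot": [0,0,0],"jaw": 4.4},
    {"translation": [0,0.15,0],"delta_rot": [0,0,0],"jaw": 4.4},
    {"translation": [0,0.15,0],"delta_rot": [0,0,0],"jaw": 4.4},
    {"translation": [0,0.15,0],"delta_rot": [0,0,0],"jaw": 4.4},
    {"translation": [0,0.15,0],"delta_rot": [0,0,0],"jaw": 4.4},
    {"translation": [0,0.15,0],"delta_rot": [0,0,0],"jaw": 4.4},
    {"translation": [0,0.15,0],"delta_rot": [0,0,0],"jaw": 4.4},
  ],
)

```text
time: 17.05
tool_pos: [0.5724, 0.1148, 0.0754]
tool_rot: [-0.0, 0.997, -0.083, 0.001]
contact_force: [0.2, 2.5, 0.9]
gripper_width: 0.516
grasp_force: 0.9
```

Emit:
send_rows(
  steps=[
    {"translation": [0,0.05,0],"delta_rot": [0,0,0],"jaw": 4.4},
    {"translation": [0,0.08,0],"delta_rot": [0,0,0],"jaw": 4.4},
    {"translation": [0,0.08,0],"delta_rot": [0,0,0],"jaw": 4.4},
    {"translation": [0,0.08,0],"delta_rot": [0,0,0],"jaw": 4.4},
    {"translation": [0,0.08,0],"delta_rot": [0,0,0],"jaw": 4.4},
    {"translation": [0,0.08,0],"delta_rot": [0,0,0],"jaw": 4.4},
    {"translation": [0,0.08,0],"delta_rot": [0,0,0],"jaw": 4.4},
    {"translation": [0,0.08,0],"delta_rot": [0,0,0],"jaw": 4.4},
  ],
)

```text
time: 17.85
tool_pos: [0.5723, 0.1141, 0.0754]
tool_rot: [-0.0, 0.997, -0.083, 0.001]
contact_force: [0.7, 3.6, 1.2]
gripper_width: 0.514
grasp_force: 2.3
```

The middle peg springs back, so it is sound on this side. Now its other side.

Emit:
send_rows(
  steps=[
    {"translation": [0,-0.4,0],"delta_rot": [0,0,0],"jaw": 4.4},
    {"translation": [0,-0.8,0],"delta_rot": [0,0,0],"jaw": 4.4},
    {"translation": [0,-1.2,0],"delta_rot": [0,0,0],"jaw": 4.4},
    {"translation": [0,-1.4,0],"delta_rot": [0,0,0],"jaw": 4.4},
    {"translation": [0,-1.5,0],"delta_rot": [0,0,0],"jaw": 4.4},
    {"translation": [0,-1.6,0],"delta_rot": [0,0,0],"jaw": 4.4},
    {"translation": [0,-1.65,0],"delta_rot": [0,0,0],"jaw": 4.4},
    {"translation": [0,-1.65,0],"delta_rot": [0,0,0],"jaw": 4.4},
  ],
)

```text
time: 18.65
tool_pos: [0.5749, 0.1301, 0.0753]
tool_rot: [0.0, 0.997, -0.083, 0.001]
contact_force: [-0.4, -0.8, -0.4]
gripper_width: 0.516
grasp_force: 0.0
```

Emit:
send_rows(
  steps=[
    {"translation": [0,-0.05,0],"delta_rot": [0,0,0],"jaw": 4.4},
    {"translation": [0,-0.1,0],"delta_rot": [0,0,0],"jaw": 4.4},
    {"translation": [0,-0.1,0],"delta_rot": [0,0,0],"jaw": 4.4},
    {"translation": [0,-0.1,0],"delta_rot": [0,0,0],"jaw": 4.4},
    {"translation": [0,-0.1,0],"delta_rot": [0,0,0],"jaw": 4.4},
    {"translation": [0,-0.1,0],"delta_rot": [0,0,0],"jaw": 4.4},
    {"translation": [0,-0.1,0],"delta_rot": [0,0,0],"jaw": 4.4},
    {"translation": [0,-0.1,0],"delta_rot": [0,0,0],"jaw": 4.4},
  ],
)

```text
time: 19.45
tool_pos: [0.5751, 0.131, 0.0753]
tool_rot: [0.0, 0.997, -0.083, 0.001]
contact_force: [-0.3, -2.3, -0.0]
gripper_width: 0.517
grasp_force: 1.1
```

Emit:
send_rows(
  steps=[
    {"translation": [0,-0.05,0],"delta_rot": [0,0,0],"jaw": 4.4},
    {"translation": [0,-0.08,0],"delta_rot": [0,0,0],"jaw": 4.4},
    {"translation": [0,-0.08,0],"delta_rot": [0,0,0],"jaw": 4.4},
    {"translation": [0,-0.08,0],"delta_rot": [0,0,0],"jaw": 4.4},
    {"translation": [0,-0.08,0],"delta_rot": [0,0,0],"jaw": 4.4},
    {"translation": [0,-0.08,0],"delta_rot": [0,0,0],"jaw": 4.4},
    {"translation": [0,-0.08,0],"delta_rot": [0,0,0],"jaw": 4.4},
    {"translation": [0,-0.08,0],"delta_rot": [0,0,0],"jaw": 4.4},
  ],
)

```text
time: 20.25
tool_pos: [0.5752, 0.1318, 0.0753]
tool_rot: [0.0, 0.997, -0.083, 0.001]
contact_force: [-0.6, -4.7, 1.3]
gripper_width: 0.517
grasp_force: 2.5
```

Emit:
send_rows(
  steps=[
    {"translation": [0,0.5,0],"delta_rot": [0,0,0],"jaw": 4.4},
    {"translation": [0,0.9,-0.5],"delta_rot": [0,0,0],"jaw": 4.4},
    {"translation": [0,0.9,-3],"delta_rot": [0,0,0],"jaw": 4.4},
    {"translation": [0,0.9,-5.5],"delta_rot": [0,0,0],"jaw": 4.4},
    {"translation": [0,-2.5,-5.5],"delta_rot": [0,0,0],"jaw": 4.4},
    {"translation": [0,-6.5,-5.5],"delta_rot": [0,0,0],"jaw": 4.4},
    {"translation": [0,-10.1,-5.5],"delta_rot": [0,0,0],"jaw": 4.4},
    {"translation": [0,-10.1,-5.5],"delta_rot": [0,0,0],"jaw": 4.4},
  ],
)

```text
time: 21.05
tool_pos: [0.5921, 0.2356, 0.131]
tool_rot: [-0.001, 0.997, -0.081, 0.002]
contact_force: [0.0, -0.5, -0.3]
gripper_width: 0.519
grasp_force: 0.0
```

Emit:
send_rows(
  steps=[
    {"translation": [0,0,0],"delta_rot": [0,0,0],"jaw": 4.4},
    {"translation": [0,0,0],"delta_rot": [0,0,0],"jaw": 4.4},
    {"translation": [0,0,1.5],"delta_rot": [0,0,0],"jaw": 4.4},
    {"translation": [0,0,3],"delta_rot": [0,0,0],"jaw": 4.4},
    {"translation": [0,0,4.5],"delta_rot": [0,0,0],"jaw": 4.4},
    {"translation": [0,0,5.5],"delta_rot": [0,0,0],"jaw": 4.4},
    {"translation": [0,0,5.5],"delta_rot": [0,0,0],"jaw": 4.4},
    {"translation": [0,0,5.5],"delta_rot": [0,0,0],"jaw": 4.4},
  ],
)

```text
time: 21.85
tool_pos: [0.5918, 0.2315, 0.0747]
tool_rot: [0.0, 0.997, -0.083, 0.001]
contact_force: [-0.7, 0.4, 0.7]
gripper_width: 0.519
grasp_force: 0.0
```

The middle peg is sound both ways. Left peg now, using the same offsets.

Emit:
send_rows(
  steps=[
    {"translation": [0,0.2,0],"delta_rot": [0,0,0],"jaw": 4.4},
    {"translation": [0,0.4,0],"delta_rot": [0,0,0],"jaw": 4.4},
    {"translation": [0,0.6,0],"delta_rot": [0,0,0],"jaw": 4.4},
    {"translation": [0,0.7,0],"delta_rot": [0,0,0],"jaw": 4.4},
    {"translation": [0,0.8,0],"delta_rot": [0,0,0],"jaw": 4.4},
    {"translation": [0,0.8,0],"delta_rot": [0,0,0],"jaw": 4.4},
    {"translation": [0,0.8,0],"delta_rot": [0,0,0],"jaw": 4.4},
    {"translation": [0,0.8,0],"delta_rot": [0,0,0],"jaw": 4.4},
  ],
)

```text
time: 22.65
tool_pos: [0.5906, 0.2238, 0.0754]
tool_rot: [0.0, 0.997, -0.083, 0.001]
contact_force: [0.1, 0.7, 0.0]
gripper_width: 0.52
grasp_force: 0.2
```

Emit:
send_rows(
  steps=[
    {"translation": [0,0.05,0],"delta_rot": [0,0,0],"jaw": 4.4},
    {"translation": [0,0.1,0],"delta_rot": [0,0,0],"jaw": 4.4},
    {"translation": [0,0.13,0],"delta_rot": [0,0,0],"jaw": 4.4},
    {"translation": [0,0.13,0],"delta_rot": [0,0,0],"jaw": 4.4},
    {"translation": [0,0.13,0],"delta_rot": [0,0,0],"jaw": 4.4},
    {"translation": [0,0.13,0],"delta_rot": [0,0,0],"jaw": 4.4},
    {"translation": [0,0.13,0],"delta_rot": [0,0,0],"jaw": 4.4},
    {"translation": [0,0.13,0],"delta_rot": [0,0,0],"jaw": 4.4},
  ],
)

```text
time: 23.45
tool_pos: [0.5905, 0.2226, 0.0755]
tool_rot: [-0.0, 0.997, -0.083, 0.001]
contact_force: [1.4, 4.4, 1.1]
gripper_width: 0.514
grasp_force: 2.1
```

Emit:
send_rows(
  steps=[
    {"translation": [0,-0.4,0],"delta_rot": [0,0,0],"jaw": 4.4},
    {"translation": [0,-0.8,0],"delta_rot": [0,0,0],"jaw": 4.4},
    {"translation": [0,-1.2,0],"delta_rot": [0,0,0],"jaw": 4.4},
    {"translation": [0,-1.4,0],"delta_rot": [0,0,0],"jaw": 4.4},
    {"translation": [0,-1.5,0],"delta_rot": [0,0,0],"jaw": 4.4},
    {"translation": [0,-1.6,0],"delta_rot": [0,0,0],"jaw": 4.4},
    {"translation": [0,-1.65,0],"delta_rot": [0,0,0],"jaw": 4.4},
    {"translation": [0,-1.65,0],"delta_rot": [0,0,0],"jaw": 4.4},
  ],
)

```text
time: 24.25
tool_pos: [0.5931, 0.2386, 0.0753]
tool_rot: [0.0, 0.997, -0.083, 0.001]
contact_force: [-0.9, 0.3, 0.0]
gripper_width: 0.516
grasp_force: 0.0
```

Emit:
send_rows(
  steps=[
    {"translation": [0,-0.05,0],"delta_rot": [0,0,0],"jaw": 4.4},
    {"translation": [0,-0.1,0],"delta_rot": [0,0,0],"jaw": 4.4},
    {"translation": [0,-0.13,0],"delta_rot": [0,0,0],"jaw": 4.4},
    {"translation": [0,-0.13,0],"delta_rot": [0,0,0],"jaw": 4.4},
    {"translation": [0,-0.13,0],"delta_rot": [0,0,0],"jaw": 4.4},
    {"translation": [0,-0.13,0],"delta_rot": [0,0,0],"jaw": 4.4},
    {"translation": [0,-0.13,0],"delta_rot": [0,0,0],"jaw": 4.4},
    {"translation": [0,-0.13,0],"delta_rot": [0,0,0],"jaw": 4.4},
  ],
)

```text
time: 25.05
tool_pos: [0.5933, 0.2398, 0.0753]
tool_rot: [0.0, 0.997, -0.083, 0.001]
contact_force: [-0.7, -3.4, 0.1]
gripper_width: 0.514
grasp_force: 1.5
```

The left peg is sound too. Back to above the right peg.

Emit:
send_rows(
  steps=[
    {"translation": [0,-0.05,0],"delta_rot": [0,0,0],"jaw": 4.4},
    {"translation": [0,0.85,0],"delta_rot": [0,0,0],"jaw": 4.4},
    {"translation": [0,0.85,-3],"delta_rot": [0,0,0],"jaw": 4.4},
    {"translation": [0,0.85,-6],"delta_rot": [0,0,0],"jaw": 4.4},
    {"translation": [0,4,-7],"delta_rot": [0,0,0],"jaw": 4.4},
    {"translation": [0,8.5,-7],"delta_rot": [0,0,0],"jaw": 4.4},
    {"translation": [0,13,-7],"delta_rot": [0,0,0],"jaw": 4.4},
    {"translation": [0,16,-7],"delta_rot": [0,0,0],"jaw": 4.4},
  ],
)

```text
time: 25.85
tool_pos: [0.5662, 0.0803, 0.1455]
tool_rot: [-0.0, 0.997, -0.083, 0.001]
contact_force: [-0.2, 0.5, -1.1]
gripper_width: 0.513
grasp_force: 0.0
```

Emit:
send_rows(
  steps=[
    {"translation": [0,4,0],"delta_rot": [0,0,0],"jaw": 5.5},
    {"translation": [0,6,0],"delta_rot": [0,0,0],"jaw": 5.5},
    {"translation": [0,6.9,0],"delta_rot": [0,0,0],"jaw": 5.5},
    {"translation": [0,6.9,0],"delta_rot": [0,0,0],"jaw": 5.5},
    {"translation": [0,6.9,0],"delta_rot": [0,0,0],"jaw": 5.5},
    {"translation": [0,6.9,0],"delta_rot": [0,0,0],"jaw": 5.5},
    {"translation": [0,6.9,0],"delta_rot": [0,0,0],"jaw": 5.5},
    {"translation": [0,6.9,0],"delta_rot": [0,0,0],"jaw": 5.5},
  ],
)

```text
time: 26.65
tool_pos: [0.5554, 0.0148, 0.1452]
tool_rot: [0.0, 0.997, -0.082, 0.001]
contact_force: [0.3, 0.6, 0.4]
gripper_width: 0.642
grasp_force: 0.0
```

```bash
python3 go.py .5555 .0143 .074 -9.3; python3 - <<'E'
from plant import *
import cv2
f=grab_frame("scene");cv2.imwrite("pics/s5.png",cv2.resize(f["pixels"][160:250,230:350],(800,600),interpolation=cv2.INTER_CUBIC))
from h import *
P=cloud(f);q=P[193:206,250:264].reshape(-1,3);q=q[(q[:,2]>.075)&(q[:,2]<.105)];print(q.mean(0),q.min(0),q.max(0),len(q))
E
```

```text
t 26.65 pos [0.5554 0.0148 0.1452] F [0.33 0.56 0.37] w 54.5 g 0.0
toolx [ 0.986 -0.164  0.002] tooly [-0.164 -0.986 -0.   ]
shift cm [0.01 0.05 7.12] turn [-0.    -0.002 -0.003]
[0.55814932 0.01611759 0.08875442] [0.5416509  0.00106994 0.07570527] [0.56859728 0.02770934 0.09937239] 62
```

View pics/s5.png

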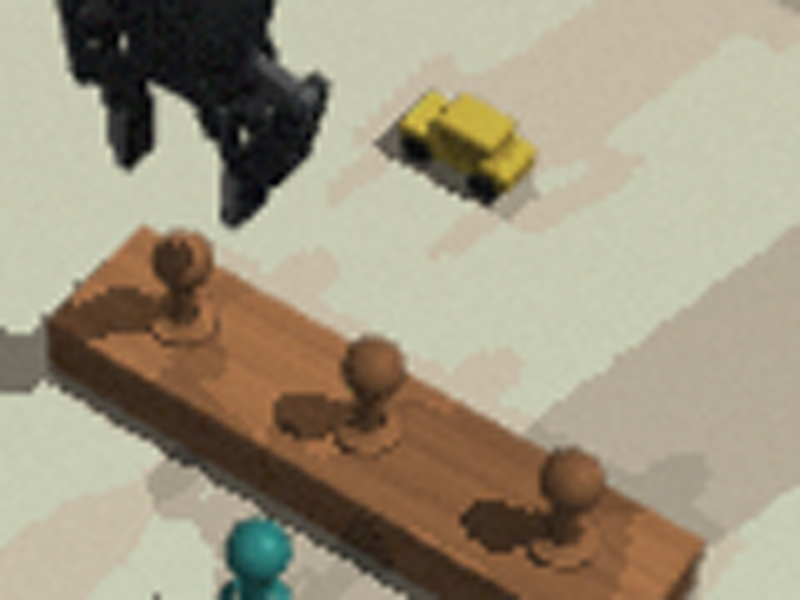

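The right peg stands upright again, with its ball at (183,260) below the open fingers. Descend and grip.

Emit:
send_rows(
  steps=[
    {"translation": [0,0.05,2],"delta_rot": [0,0,0],"jaw": 5.5},
    {"translation": [0,0.05,4],"delta_rot": [0,0,0],"jaw": 5.5},
    {"translation": [0,0.05,5.5],"delta_rot": [0,0,0],"jaw": 5.5},
    {"translation": [0,0.05,6.5],"delta_rot": [0,0,0],"jaw": 5.5},
    {"translation": [0,0.05,7],"delta_rot": [0,0,0],"jaw": 5.5},
    {"translation": [0,0.05,7],"delta_rot": [0,0,0],"jaw": 5.5},
    {"translation": [0,0.05,7],"delta_rot": [0,0,0],"jaw": 4.0},
    {"translation": [0,0.05,7],"delta_rot": [0,0,0],"jaw": 3.4},
  ],
)

```text
time: 27.5
tool_pos: [0.5561, 0.0135, 0.0764]
tool_rot: [0.0, 0.997, -0.083, 0.002]
contact_force: [-0.5, 0.2, -0.1]
gripper_width: 0.395
grasp_force: 0.0
```

Emit:
send_rows(
  steps=[
    {"translation": [0,0,0],"delta_rot": [0,0,0],"jaw": 3.2},
    {"translation": [0,0,0],"delta_rot": [0,0,0],"jaw": 3.0},
    {"translation": [0,0,0],"delta_rot": [0,0,0],"jaw": 2.5},
    {"translation": [0,0,0],"delta_rot": [0,0,0],"jaw": 2},
    {"translation": [0,0,0],"delta_rot": [0,0,0],"jaw": 2},
    {"translation": [0,0,0],"delta_rot": [0,0,0],"jaw": 2},
    {"translation": [0,0,0],"delta_rot": [0,0,0],"jaw": 2},
    {"translation": [0,0,0],"delta_rot": [0,0,0],"jaw": 2},
  ],
)

```text
time: 28.3
tool_pos: [0.5554, 0.0136, 0.0753]
tool_rot: [0.0, 0.997, -0.083, 0.001]
contact_force: [-0.4, -1.3, 0.1]
gripper_width: 0.319
grasp_force: 58.9
```

Emit:
send_rows(
  steps=[
    {"translation": [0,0,-0.3],"delta_rot": [0,0,0],"jaw": 2},
    {"translation": [0,0,-0.8],"delta_rot": [0,0,0],"jaw": 2},
    {"translation": [0,0,-1.5],"delta_rot": [0,0,0],"jaw": 2},
    {"translation": [0,0,-2.3],"delta_rot": [0,0,0],"jaw": 2},
    {"translation": [0,0,-3.2],"delta_rot": [0,0,0],"jaw": 2},
    {"translation": [0,0,-4.2],"delta_rot": [0,0,0],"jaw": 2},
    {"translation": [0,0,-5.4],"delta_rot": [0,0,0],"jaw": 2},
    {"translation": [0,0,-6.6],"delta_rot": [0,0,0],"jaw": 2},
  ],
)

```text
time: 29.1
tool_pos: [0.5553, 0.0136, 0.1426]
tool_rot: [0.0, 0.997, -0.083, 0.001]
contact_force: [0.4, -0.3, -0.4]
gripper_width: 0.316
grasp_force: 59.0
```

Emit:
send_rows(
  steps=[
    {"translation": [0,0,-1.5],"delta_rot": [0,0,0],"jaw": 2},
    {"translation": [0,0,-3],"delta_rot": [0,0,0],"jaw": 2},
    {"translation": [0,0,-4],"delta_rot": [0,0,0],"jaw": 2},
    {"translation": [0,0,-5],"delta_rot": [0,0,0],"jaw": 2},
    {"translation": [0,3,-5],"delta_rot": [0,0,0],"jaw": 2},
    {"translation": [0,6,-5],"delta_rot": [0,0,0],"jaw": 2},
    {"translation": [0,9,-5],"delta_rot": [0,0,0],"jaw": 2},
    {"translation": [0,10,-5],"delta_rot": [0,0,0],"jaw": 2},
  ],
)

```text
time: 29.9
tool_pos: [0.5381, -0.0869, 0.1915]
tool_rot: [0.0, 0.996, -0.084, 0.001]
contact_force: [-0.9, 0.1, -0.9]
gripper_width: 0.317
grasp_force: 59.1
```

```bash
python3 go.py .545 -.297 .19 -9.3;  python3 - <<'E'
from plant import *
import cv2
from h import *
f=grab_frame("scene");P=cloud(f)
cv2.imwrite("pics/s6.png",cv2.resize(f["pixels"][110:260,140:340],(800,600),interpolation=cv2.INTER_CUBIC))
q=P[140:215,140:215].reshape(-1,3);q=q[(q[:,2]>.056)&(q[:,2]<.066)&(q[:,1]<-.2)&(q[:,0]<.64)]
print(len(q),q.min(0),q.max(0),cv2.minEnclosingCircle((q[:,:2]*1000).astype(np.float32)))
E
```

```text
t 29.9 pos [ 0.5381 -0.0869  0.1915] F [-0.86  0.15 -0.88] w 27.0 g 59.1
toolx [ 0.986 -0.168  0.002] tooly [-0.168 -0.986  0.   ]
shift cm [ 4.2  20.59  0.16] turn [ 0.    -0.002 -0.006]
194 [ 0.4678052 -0.3711649  0.0560226] [ 0.61854437 -0.21879412  0.06458499] ((544.0289306640625, -296.03240966796875), 77.23860931396484)
```

View pics/s6.png

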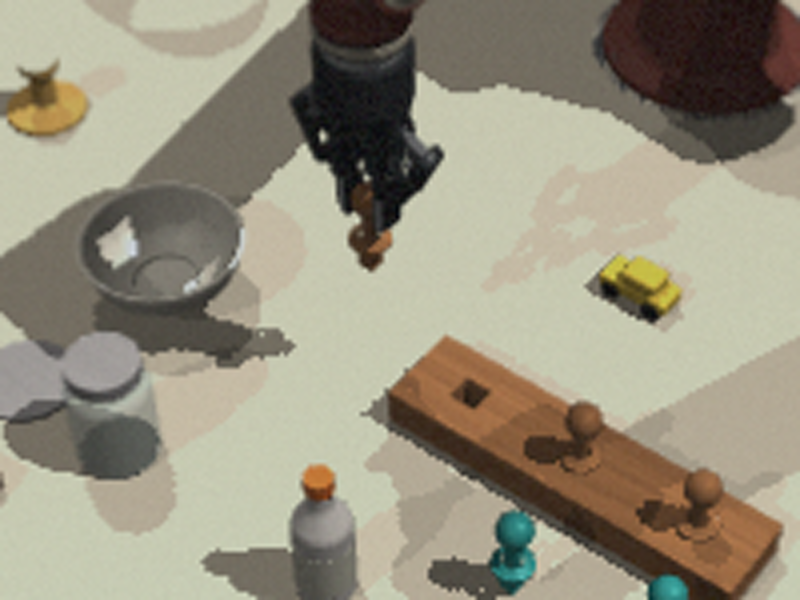

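The peg is out and held, with the empty mortise at (470,393). The sound pegs are in place, and the bowl is clear at about (0.5445, -0.2965). I'll bring the peg in tilted 30°, so it lies down softly on release.

```bash
python3 go.py .522 -.293 .17 -9.3 30
```

```text
t 29.95 pos [ 0.5382 -0.0872  0.1914] F [-0.54 -1.31 -0.26] w 27.2 g 59.1
toolx [ 0.986 -0.168  0.002] tooly [-0.168 -0.986  0.001]
shift cm [ 1.86 20.56  2.16] turn [ 0.002  0.522 -0.006]
```

Emit:
send_rows(
  steps=[
    {"translation": [0.2,2.5,0],"delta_rot": [0,0.05,0],"jaw": 2},
    {"translation": [0.5,6,0],"delta_rot": [0,0.13,0],"jaw": 2},
    {"translation": [0.9,10,0.5],"delta_rot": [0,0.22,0],"jaw": 2},
    {"translation": [1.2,14,1],"delta_rot": [0,0.32,0],"jaw": 2},
    {"translation": [1.5,17.5,1.5],"delta_rot": [0,0.42,0],"jaw": 2},
    {"translation": [1.8,20,2],"delta_rot": [0,0.5,0],"jaw": 2},
    {"translation": [1.9,20.6,2.1],"delta_rot": [0,0.522,0],"jaw": 2},
    {"translation": [1.9,20.6,2.1],"delta_rot": [0,0.522,0],"jaw": 2},
  ],
)

```text
time: 30.75
tool_pos: [0.5225, -0.2912, 0.1692]
tool_rot: [0.021, 0.963, -0.081, 0.257]
contact_force: [-0.6, -0.1, -0.3]
gripper_width: 0.317
grasp_force: 59.1
```

```bash
python3 go.py .522 -.293 .0735 -9.3 30;  python3 - <<'E'
from plant import *
import cv2
f=grab_frame("scene")
cv2.imwrite("pics/s7.png",cv2.resize(f["pixels"][100:220,130:290],(800,600),interpolation=cv2.INTER_CUBIC))
E
```

```text
t 30.75 pos [ 0.5225 -0.2912  0.1692] F [-0.57 -0.06 -0.26] w 26.9 g 59.1
toolx [ 0.854 -0.146  0.499] tooly [-0.167 -0.986 -0.002]
shift cm [-4.79  0.21  8.28] turn [ 0.001  0.001 -0.006]
```

View pics/s7.png

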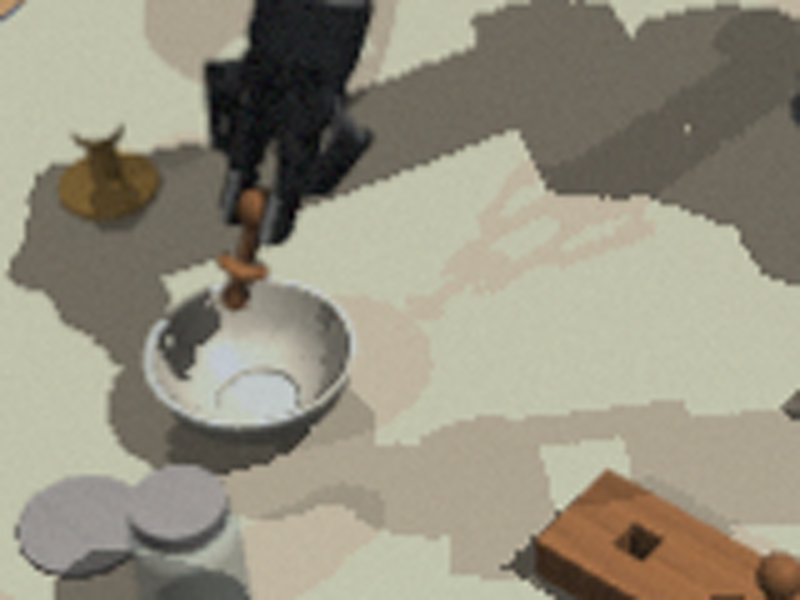

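The peg, tip at (235,297), points tilted into the bowl. Lowering straight down.

Emit:
send_rows(
  steps=[
    {"translation": [-0.6,0.1,1.1],"delta_rot": [0,0,0],"jaw": 2},
    {"translation": [-1.4,0.2,2.4],"delta_rot": [0,0,0],"jaw": 2},
    {"translation": [-2.2,0.2,3.8],"delta_rot": [0,0,0],"jaw": 2},
    {"translation": [-3,0.2,5.2],"delta_rot": [0,0,0],"jaw": 2},
    {"translation": [-3.6,0.2,6.2],"delta_rot": [0,0,0],"jaw": 2},
    {"translation": [-4.1,0.2,7.1],"delta_rot": [0,0,0],"jaw": 2},
    {"translation": [-4.5,0.2,7.8],"delta_rot": [0,0,0],"jaw": 2},
    {"translation": [-4.5,0.2,7.8],"delta_rot": [0,0,0],"jaw": 2},
  ],
)

```text
time: 31.6
tool_pos: [0.5225, -0.2925, 0.0786]
tool_rot: [0.021, 0.963, -0.08, 0.257]
contact_force: [0.1, -0.4, -0.9]
gripper_width: 0.315
grasp_force: 59.1
```

```bash
python3 go.py .522 -.293 .0735 -9.3 30
```

```text
t 31.6 pos [ 0.5225 -0.2925  0.0786] F [ 0.12 -0.41 -0.89] w 26.8 g 59.1
toolx [ 0.855 -0.144  0.498] tooly [-0.165 -0.986 -0.002]
shift cm [-0.29  0.05  0.42] turn [ 0.     0.002 -0.004]
```

Emit:
send_rows(
  steps=[
    {"translation": [-0.1,0,0.15],"delta_rot": [0,0,0],"jaw": 2},
    {"translation": [-0.2,0,0.3],"delta_rot": [0,0,0],"jaw": 2},
    {"translation": [-0.3,0,0.45],"delta_rot": [0,0,0],"jaw": 2},
    {"translation": [-0.3,0,0.5],"delta_rot": [0,0,0],"jaw": 2},
    {"translation": [-0.3,0,0.5],"delta_rot": [0,0,0],"jaw": 2},
    {"translation": [-0.3,0,0.5],"delta_rot": [0,0,0],"jaw": 2},
    {"translation": [-0.3,0,0.5],"delta_rot": [0,0,0],"jaw": 2},
    {"translation": [-0.3,0,0.5],"delta_rot": [0,0,0],"jaw": 2},
  ],
)

```text
time: 32.4
tool_pos: [0.523, -0.2933, 0.0746]
tool_rot: [0.022, 0.963, -0.08, 0.258]
contact_force: [-0.7, 0.9, 0.1]
gripper_width: 0.321
grasp_force: 59.1
```

Emit:
send_rows(
  steps=[
    {"translation": [-0.05,0,0.1],"delta_rot": [0,0,0],"jaw": 2},
    {"translation": [-0.1,0,0.17],"delta_rot": [0,0,0],"jaw": 2},
    {"translation": [-0.1,0,0.17],"delta_rot": [0,0,0],"jaw": 2},
    {"translation": [-0.1,0,0.17],"delta_rot": [0,0,0],"jaw": 2},
    {"translation": [-0.1,0,0.17],"delta_rot": [0,0,0],"jaw": 2},
    {"translation": [-0.1,0,0.17],"delta_rot": [0,0,0],"jaw": 2},
    {"translation": [-0.1,0,0.17],"delta_rot": [0,0,0],"jaw": 2},
    {"translation": [-0.1,0,0.17],"delta_rot": [0,0,0],"jaw": 2},
  ],
)

```text
time: 33.2
tool_pos: [0.5229, -0.2932, 0.0725]
tool_rot: [0.021, 0.963, -0.08, 0.258]
contact_force: [-0.8, 0.1, 0.7]
gripper_width: 0.314
grasp_force: 59.1
```

Within a millimetre or two of the floor. Release gently, wait, then retreat along the tool axis.

Emit:
send_rows(
  steps=[
    {"translation": [0,0,0],"delta_rot": [0,0,0],"jaw": 2.8},
    {"translation": [0,0,0],"delta_rot": [0,0,0],"jaw": 3.2},
    {"translation": [0,0,0],"delta_rot": [0,0,0],"jaw": 3.6},
    {"translation": [0,0,0],"delta_rot": [0,0,0],"jaw": 4},
    {"translation": [0,0,0],"delta_rot": [0,0,0],"jaw": 4.4},
    {"translation": [0,0,0],"delta_rot": [0,0,0],"jaw": 4.4},
    {"translation": [0,0,0],"delta_rot": [0,0,0],"jaw": 4.4},
    {"translation": [0,0,0],"delta_rot": [0,0,0],"jaw": 4.4},
  ],
)

```text
time: 34.0
tool_pos: [0.5229, -0.2933, 0.0725]
tool_rot: [0.021, 0.963, -0.08, 0.258]
contact_force: [-0.6, 1.1, 0.9]
gripper_width: 0.516
grasp_force: 0.0
```

```bash
python3 go.py;  python3 - <<'E'
from plant import *
import cv2
f=grab_frame("scene")
cv2.imwrite("pics/s8.png",cv2.resize(f["pixels"][120:210,130:250],(800,600),interpolation=cv2.INTER_CUBIC))
E
```

```text
t 34.0 pos [ 0.5229 -0.2933  0.0725] F [-0.6   1.07  0.95] w 43.8 g 0.0
toolx [ 0.854 -0.143  0.5  ] tooly [-0.165 -0.986 -0.   ]
```

View pics/s8.png

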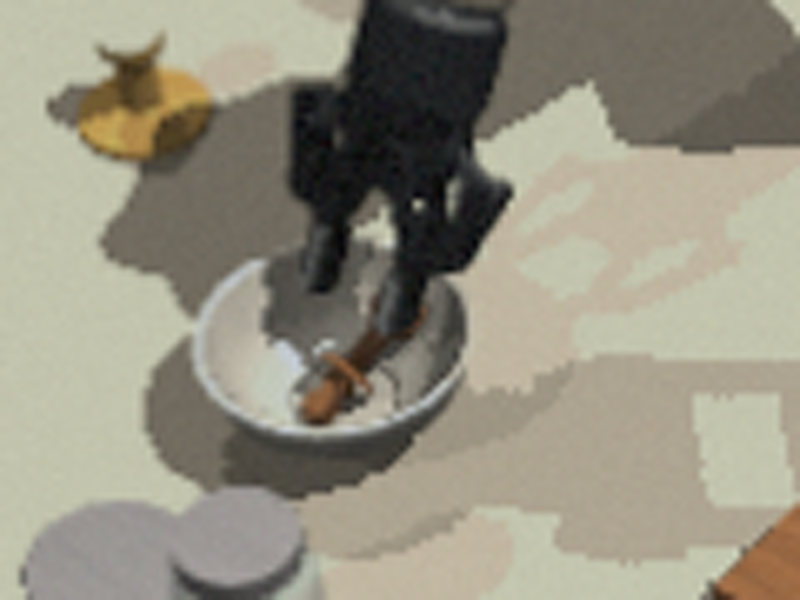

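The peg lies in the bowl, tip at (315,410) and ball by the right finger at (415,310). Retreat straight up, slowly at first.

Emit:
send_rows(
  steps=[
    {"translation": [0.1,0,-0.2],"delta_rot": [0,0,0],"jaw": 4.4},
    {"translation": [0.3,0,-0.5],"delta_rot": [0,0,0],"jaw": 4.4},
    {"translation": [0.6,0,-1],"delta_rot": [0,0,0],"jaw": 4.4},
    {"translation": [1,0,-1.7],"delta_rot": [0,0,0],"jaw": 4.4},
    {"translation": [1.6,0,-2.8],"delta_rot": [0,0,0],"jaw": 4.4},
    {"translation": [2.6,0,-4.5],"delta_rot": [0,0,0],"jaw": 4.4},
    {"translation": [4,0,-7],"delta_rot": [0,0,0],"jaw": 4.4},
    {"translation": [5.5,0,-9.5],"delta_rot": [0,0,0],"jaw": 4.4},
  ],
)

```text
time: 34.85
tool_pos: [0.5228, -0.2931, 0.184]
tool_rot: [0.022, 0.963, -0.08, 0.258]
contact_force: [0.3, -0.9, -0.3]
gripper_width: 0.517
grasp_force: 0.0
```

Emit:
send_rows(
  steps=[
    {"translation": [0,0,-2],"delta_rot": [0,0,0],"jaw": 4.4},
    {"translation": [0,0,-4],"delta_rot": [0,0,0],"jaw": 4.4},
    {"translation": [0,0,-5],"delta_rot": [0,0,0],"jaw": 4.4},
    {"translation": [0,0,-5],"delta_rot": [0,0,0],"jaw": 4.4},
    {"translation": [0,0,-5],"delta_rot": [0,0,0],"jaw": 4.4},
    {"translation": [0,0,-5],"delta_rot": [0,0,0],"jaw": 4.4},
    {"translation": [0,0,-5],"delta_rot": [0,0,0],"jaw": 4.4},
    {"translation": [0,0,-5],"delta_rot": [0,0,0],"jaw": 4.4},
  ],
)

```text
time: 35.65
tool_pos: [0.4982, -0.2889, 0.2245]
tool_rot: [0.021, 0.963, -0.08, 0.257]
contact_force: [-0.4, 0.6, -0.5]
gripper_width: 0.514
grasp_force: 0.0
```

```bash
python3 go.py;  python3 - <<'E'
from plant import *
import cv2
f=grab_frame("scene")
cv2.imwrite("pics/s9.png",cv2.resize(f["pixels"][110:290,130:370],(800,600),interpolation=cv2.INTER_CUBIC))
E
```

```text
t 35.65 pos [ 0.4982 -0.2889  0.2245] F [-0.41  0.56 -0.55] w 43.7 g 0.0
toolx [ 0.855 -0.144  0.499] tooly [-0.165 -0.986 -0.001]
```

View pics/s9.png

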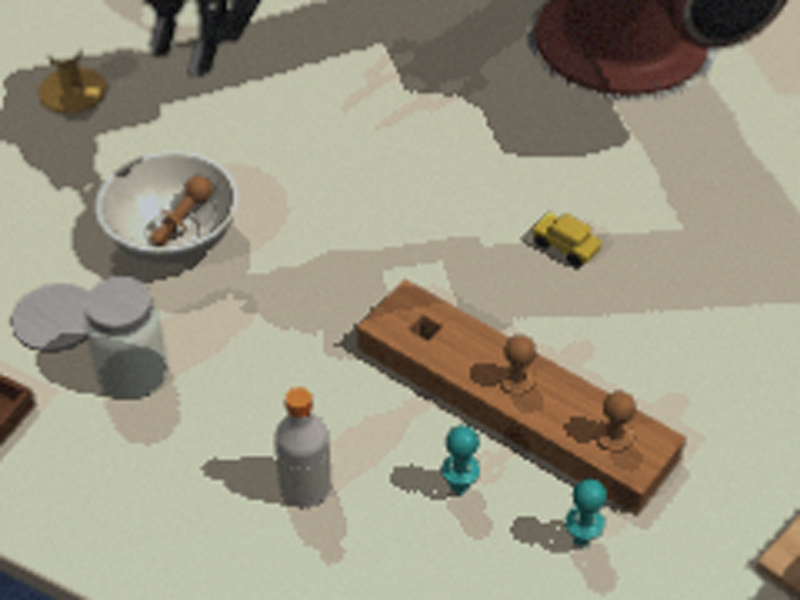

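The peg lies inside the bowl, from (160,235) to (200,188). The sound pegs stand at (519,352) and (618,408), and everything else is undisturbed.

```bash
python3 -c "
from plant import *
print(job_done())"
```

```text
the job is handed in; nothing more can be done
None
```

The right peg was the slack one: it now lies in the bowl, the middle and left pegs rocked as sound and are still in the rail, nothing else was moved, and the job was handed in at about 36 s.

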